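Let the V-rest out by one hole

TASK

The telescoping work rest with the V-shaped fork on its end is too short for the next shaft. Pinch in its two snap buttons and slide its outer tube out, away from the base, until the buttons snap out again in the next pair of holes: one hole further, not two. Leave the other rest, the one with the flat plate, as it is, and let go at the end.

Things in the scene. Friction and masses are not known exactly. Their poses are not given: they have to be found in the camera images.
- v_rest: work rest bolted to the worktop, V-shaped steel fork on its tube's end. Origin on the worktop below the tube's axis; x level along the tube towards the fork, y left, z up. Base plate x -47 to 7 mm, 100 wide; grey clamp x -45 to -5, 123 high. Square aluminium outer tube 30 x 30 mm, axis at z 95; with the slide at 0 it spans x 20 to 210, fork on top of it at x 189 to 207, up to z 146.
- v_rest_buttons (a point): midpoint between the V-rest's two spring buttons, on the tube's axis: x 120, z 95 mm of v_rest, same axes. They sit on the fixed inner tube and never move along: one steel dome on each side (+y, -y), 10 mm in diameter, 6 mm proud of the tube's side (42 mm over both). Fingers closed on the tube here press both level with its sides (30 mm) and so free it; they then carry the tube itself.
- v_rest_tube (a joint): slide of the V-rest's outer tube, m, growing along +x of v_rest as it comes out: 0 in the first pair of holes, where it starts, 0.040 in the next, 0.080 in the last; locked there with 1.2 mm play. A dark line across the tube's top marks each pair; at 0 the lines lie at x 120, 80 and 40 mm. Friction about 2 N, it stays where left; about 5 N more to start with the buttons pressed.
- v_rest_button_left (a joint): the V-rest's left button (+y side; the right one is alike), m: 0 fully out, 0.006 pressed level with the tube's side. Sprung outward: 2 N when out, 5 N pressed. As the tube slides, the button runs under its wall (about 0.007) and snaps out by itself when the next hole comes over it.
- flat_rest_head (a point): the neighbouring rest, of the same build but with a flat steel plate 30 x 58 mm on its tube's end in place of the fork; not to be changed. The point lies on top of its tube under the plate, 110 mm above the worktop, 198 mm from its base's origin along its own tube.

How it is judged:
By the outcome, as a careful person would: the job done as asked, in the order asked, and still so for the second after the job is handed in, with the robot touching nothing.
It also fails if it takes over 32 s, if anything falls off the work surface, if the arm or the gripper's body presses on something with over 40 N, if the wrist force passes 120 N, or if a joint passes its speed limit or range.

ROBOT

A 6-joint arm with a two-finger parallel gripper is mounted at the origin on a cart in front of the work surface, level with it; the furniture and walls round the work are solid. World frame = base frame: x ahead of the robot, y to its left, z up, the work surface at z = 0. Lengths are in m, angles in rad, forces in N, time in s.
With the tool pointing down it reaches from about 0.325 to 0.75 m from the base axis. Payload 7.6 kg.
Tool frame: the origin (TCP) lies at the very end of the fingers, on their centre line; the grasp point (between the pads) lies 19 mm behind it; z points along the fingers, y is the line along which they close (so a half turn about z gives the same grasp; the last joint's range is limited). The gripper opens to 85 mm and grips with 20 to 120 N. Pads are 22 mm wide; open, the fingers measure 114 mm over their backs; the gripper's body (76 mm by 85 mm) begins 54 mm behind the grasp point. The pads swing forward as they close: fully open they stand 13 mm farther back than shut.
Start: joints at [1.142, 0.052, 1.401, -0, 1.689, -0.07], TCP at [0.184, 0.492, 0.231] pointing down, gripper open.
Joint ranges: [-2.9, 2.9], [-0.91, 2.17], [0.12, 2.37], [-1.06, 4.2], [0.26, 2.73], [-2.93, 2.93]. Speed limits (rad/s): [2.57, 2.57, 3.01, 3.14, 3.14, 3.14].

INTERFACE

Orientations are given as a unit quaternion [x, y, z, w].
In Python, from cell import arm gives the robot as it stands. The module is installed in compiled form; this text tells all that it offers.
- The arm moves only by the tool servo_tool, never from a script. Its argument "increments" is a list of rows, each a list of 3 entries, a list of its own where there are three numbers: the shift along the world's x, y, z in m, then the turn, a rotation vector about the world's x, y, z in units of 5 degrees (1.0 is 5 degrees), then the finger opening in m, from 0 to 0.0854. In form: [[[x, y, z], [ax, ay, az], jaw], ...]. A call has 1 to 20 rows; each row shifts and turns the commanded pose from where the row before left it; what a row does not reach is not made up. A row lasts 1/12 s, in which the tool goes at most 41.7 mm and 7.16 degrees, less where a joint would pass 70% of its speed; a pose out of reach is approached as far as the arm can. A call with a gripper value outside its range is refused whole. The fingers move at their own pace and stop on an object; "squeeze" is the grip in N (left out, the last holds). Time passes only in rows, so rows that do not move let the fingers close. It gives the time, the measured TCP pose, the force, the opening and the grip force at its end, in the units of the state.
- arm.get_state(): the state, without advancing time (a new reading comes with each control period).
- arm.grab_frame(name): name is "side" or "top"; returns a dict with "image" (420x560x3 uint8, blue, green, red), "fx", "fy", "cx", "cy" (pixels), "k1" (the pictures are not rectified: a ray, as slopes to the right and down, at radius r is drawn at 1 + k1 r^2 times it, then the intrinsics apply), "world_to_cam" (4x4, takes a point from world to camera coordinates). Camera axes: x right, y down, z forward; pixel columns grow to the right and rows downward; lengths in m; the calibration is good to about 2 mm. A picture is of the moment at which its call begins. There is no depth.
- arm.finish_job(): hands the job in; it is judged then, once.
The state is a dict: "time": time; "joint_pos": joint angles; "dq": joint speeds; "joint_efforts": joint torques, N m; "tool_pos": TCP position; "tool_rot": TCP orientation; "contact_force": force on the tool from outside, world axes, zero at the start; "moment": the same for the moment, N m; "gripper_width": finger opening in m; "finger_force": force on a finger pad.
Only numpy, scipy, OpenCV 4.12 (cv2) and the standard library are available. Lean on these libraries where they do the work, as an engineer would, in place of code of your own. Each camera call takes 0.05 s, during which the arm holds its last target. There are 200 camera calls.

## Working session

There is one attempt and no reset: what is moved stays moved. The work goes in short steps, Python scripts to look and compute and a tool call to move; the robot and the scene stay as the last step left them, time stands still between calls to the robot, and variables do not carry over. Pictures are saved under pics/ and viewed, at most 10 in all, crops included, and the job is handed in when it is done.

Besides the shell and the picture viewer there is one more tool, called after "Emit:" by a JSON object that holds its "fn" and its "kwargs", one argument or row to a line. servo_tool: Moves the arm, as the interface text tells. Its arguments: {"type":"object","properties":{"increments":{"type":"array","items":{"type":"array"}},"squeeze":{"type":"number"}},"required":["increments"]}

```bash
mkdir -p pics
python3 - <<'E'
from cell import arm
import cv2,pickle
for n in("side","top"):
    f=arm.grab_frame(n); cv2.imwrite(f"pics/{n}0.png",f["image"]); pickle.dump(f,open(n+"0.pkl","wb"))
    print(n,f["fx"],f["cx"],f["cy"],f["k1"],f["world_to_cam"].round(3).tolist())
s=arm.get_state();print(s["time"],s["tool_pos"],s["tool_rot"],s["contact_force"],s["gripper_width"])
E
```

```text
side 444.817166104801 286.1602646530772 213.2337383732371 -0.009820372501564449 [[0.957, -0.29, -0.019, -0.444], [-0.21, -0.645, -0.735, 0.257], [0.201, 0.707, -0.678, 0.753], [0.0, 0.0, 0.0, 1.0]]
top 500.1618136473024 276.1644025756548 205.06146067607557 -0.06737226440371642 [[0.015, -1.0, 0.024, 0.125], [-0.989, -0.019, -0.144, 0.517], [0.144, -0.022, -0.989, 0.943], [0.0, 0.0, 0.0, 1.0]]
0.1 [0.18420602 0.49134622 0.23055535] [ 1.78430417e-01  9.83952275e-01 -6.86889010e-04 -1.87467997e-04] [-0.5637543  -0.16545469  0.01039943] 0.08535765292647735
```

View pics/side0.png

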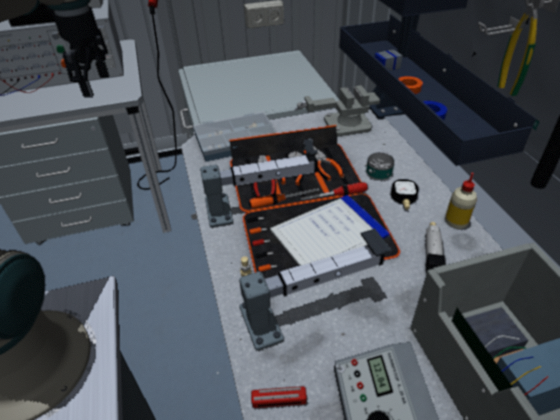

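View pics/top0.png

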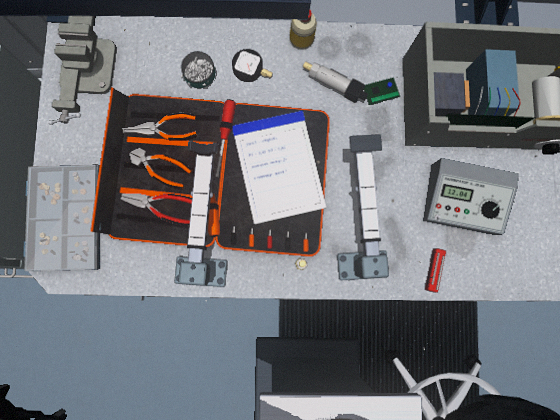

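The two rests are at about columns 200 and 365 in the top view. I'll zoom in on both heads and tubes.

Run:
```python
import cv2,numpy as np
t=cv2.imread("pics/top0.png");s=cv2.imread("pics/side0.png")
z=lambda a,k:cv2.resize(a,None,fx=k,fy=k,interpolation=cv2.INTER_CUBIC)
a=z(t[130:290,170:235],3.6);b=z(t[130:290,330:395],3.6)
cv2.imwrite("pics/c1.png",np.hstack([a,b]))
c=z(s[130:230,195:345],4);cv2.imwrite("pics/c2.png",c)
```

```text
(no output)
```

View pics/c1.png

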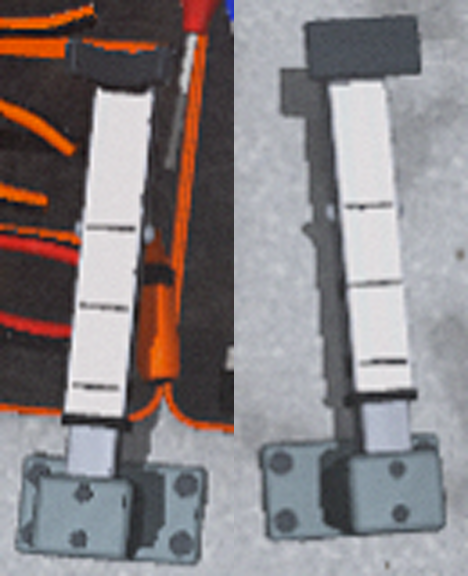

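View pics/c2.png

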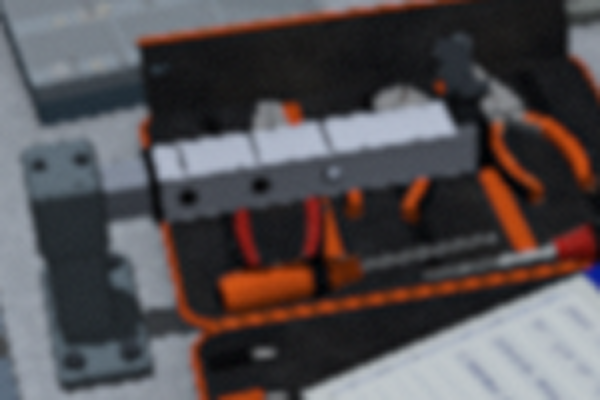

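The left rest in the top view carries the fork: orange shows through its notch at about (202,144). It is the V-rest. The dark lines sit at about (200.6,193.3), (198.6,215.0) and (196.4,237.2), and the near one (at the buttons) has a dome visible on the right at (211,195). Next I'll cast rays onto z = 0.110.

```bash
cat > h.py <<'E'
import cv2,numpy as np
def ray(f,uv):
    K=np.array([[f["fx"],0,f["cx"]],[0,f["fy"],f["cy"]],[0,0,1.]])
    p=cv2.undistortPoints(np.array(uv,float).reshape(-1,1,2),K,np.array([f["k1"],0,0,0.]))[:,0]
    M=f["world_to_cam"];R,t=M[:3,:3],M[:3,3]
    return -R.T@t,np.c_[p,np.ones(len(p))]@R
def onz(f,uv,z):
    o,d=ray(f,uv); return o+d*((z-o[2])/d[:,2])[:,None]
def proj(f,P):
    M=f["world_to_cam"];c=np.atleast_2d(P)@M[:3,:3].T+M[:3,3];s=c[:,:2]/c[:,2:]
    return s*(1+f["k1"]*(s**2).sum(1))[:,None]*f["fx"]+[f["cx"],f["cy"]]
def tube(f,x0,x1,y0,y1):
    """white tube top: edge-midpoint axis fit and dark line positions along it, world z .11"""
    g=f["image"][...].min(2).astype(float)
    m=np.zeros(g.shape,np.uint8); m[y0:y1,x0:x1]=(g[y0:y1,x0:x1]>150)*1
    n,l,st,_=cv2.connectedComponentsWithStats(cv2.morphologyEx(m,cv2.MORPH_CLOSE,np.ones((5,1),np.uint8)))
    k=1+np.argmax(st[1:,4]); rows=[];prof=[]
    for r in range(st[k,1],st[k,1]+st[k,3]):
        c=np.where(l[r]==k)[0]; rows.append((c.mean(),r,len(c)));
    return np.array(rows),g
E
python3 - <<'E'
from h import *;import pickle
f=pickle.load(open("top0.pkl","rb"))
for b in((180,225,150,260),(345,385,145,255)):
    r,g=tube(f,*b); rr=r[4:-4]; a=np.polyfit(rr[:,1],rr[:,0],1)
    print(r[[0,-1]],np.median(r[:,2]),a)
    ys=np.arange(r[0,1]-8,r[-1,1]+8,.25); xs=np.polyval(a,ys)
    pr=np.mean([cv2.remap(g.astype(np.float32),(xs+o).astype(np.float32)[:,None],ys.astype(np.float32)[:,None],cv2.INTER_LINEAR)[:,0] for o in(-4,-2,0,2,4)],0)
    mins=[i for i in range(10,len(ys)-10) if pr[i]==pr[i-10:i+11].min() and pr[i]<170]
    P=onz(f,np.c_[xs[mins],ys[mins]],.11)
    for i,p in zip(mins,P): print(ys[i],xs[i],pr[i].round(),p.round(4))
    e=onz(f,[[np.polyval(a,q),q] for q in(r[0,1],r[-1,1]+1)],.11); print("ends",e.round(4),np.linalg.norm(e[0]-e[1]))
    d=e[0]-e[1];print("yaw",np.arctan2(d[1],d[0]))
E
```

```text
[[197.5 155.    2. ]
 [194.5 259.   12. ]] 16.0 [-1.17841021e-01  2.23168713e+02]
154.0 205.02119524233348 32.0 [0.5963 0.2671 0.11  ]
193.0 200.42539540730374 112.0 [0.5238 0.2727 0.11  ]
215.0 197.83289293626132 125.0 [0.4836 0.2759 0.11  ]
237.0 195.2403904652189 108.0 [0.4439 0.2791 0.11  ]
246.0 194.17982127251972 42.0 [0.4278 0.2804 0.11  ]
263.0 192.1765239085324 96.0 [0.3976 0.2828 0.11  ]
ends [[0.5945 0.2672 0.11  ]
 [0.4029 0.2824 0.11  ]] 0.19217965175825988
yaw -0.07892510042451437
[[383. 145.   3.]
 [372. 254.  11.]] 23.0 [3.52226503e-02 3.65467954e+02]
150.0 370.751351157543 70.0 [ 0.6106 -0.0383  0.11  ]
187.0 372.05458921691246 155.0 [ 0.541  -0.0397  0.11  ]
208.0 372.79426487223026 136.0 [ 0.5022 -0.0406  0.11  ]
230.0 373.56916317780133 84.0 [ 0.462  -0.0415  0.11  ]
239.0 373.8861670300804 44.0 [ 0.4458 -0.0419  0.11  ]
251.0 374.3088388331191 166.0 [ 0.4242 -0.0424  0.11  ]
256.0 374.48495208438527 94.0 [ 0.4152 -0.0426  0.11  ]
ends [[ 0.6201 -0.0381  0.11  ]
 [ 0.417  -0.0426  0.11  ]] 0.20317092369832862
yaw 0.022221145045721924
```

Run:
```python
from h import *;import pickle
f=pickle.load(open("top0.pkl","rb"));s=pickle.load(open("side0.pkl","rb"))
r,g=tube(f,180,225,150,260)
rr=r[(r[:,1]>158)&(r[:,1]<244)]; print(np.c_[rr[::7]].round(1).tolist())
rr=rr[abs(rr[:,2]-np.median(rr[:,2]))<=1.5]
a=np.polyfit(rr[:,1],rr[:,0],1);print(a)
L=onz(f,[[np.polyval(a,y),y] for y in(193.2,215,237.1)],.11);print(L.round(4))
d=L[0]-L[2];yaw=np.arctan2(d[1],d[0]);print(yaw,np.degrees(yaw))
u=np.array([np.cos(yaw),np.sin(yaw),0]);n=np.array([-u[1],u[0],0])
B=L.mean(0)+.04*u;B[2]=.095;print("B",B)
print("side right btn",proj(s,B-n*.021),"top right btn",proj(f,B-n*.021))
o,dd=ray(s,[[278.3,173.3]]);nn=n;q=o+dd[0]*(((B-n*.020-o)@n)/(dd[0]@n));print("side view btn on its plane:",q, (q-B)@u)
```

```text
[[203.5, 159.0, 16.0], [203.5, 166.0, 16.0], [202.5, 173.0, 16.0], [201.5, 180.0, 16.0], [201.5, 187.0, 16.0], [200.5, 194.0, 16.0], [199.5, 201.0, 16.0], [199.0, 208.0, 17.0], [198.5, 215.0, 16.0], [197.5, 222.0, 16.0], [197.0, 229.0, 17.0], [196.5, 236.0, 16.0], [195.5, 243.0, 16.0]]
[-9.52120383e-02  2.18890561e+02]
[[0.5234 0.2726 0.11  ]
 [0.4836 0.2748 0.11  ]
 [0.4437 0.2771 0.11  ]]
-0.0571354541566974 -3.273620383741957
B [0.52351606 0.27256871 0.095     ]
side right btn [[277.28476202 174.52073477]] top right btn [[212.9029846  195.35731586]]
side view btn on its plane: [0.52493853 0.25245466 0.09709555] 0.0025687519872635975
```

The ray from the side view agrees with the top view within about 2.5 mm: buttons at (0.524, 0.2725, 0.095), yaw −3.3°. I'll move above them and turn the tool by +17.3°.

Emit:
{"fn": "servo_tool", "kwargs": {
  "increments": [
    [[0.017, -0.011, -0.001], [0, 0, 0.173], 0.085],
    [[0.017, -0.011, -0.001], [0, 0, 0.173], 0.085],
    [[0.017, -0.011, -0.001], [0, 0, 0.173], 0.085],
    [[0.017, -0.011, -0.001], [0, 0, 0.173], 0.085],
    [[0.017, -0.011, -0.001], [0, 0, 0.173], 0.085],
    [[0.017, -0.011, -0.001], [0, 0, 0.173], 0.085],
    [[0.017, -0.011, -0.001], [0, 0, 0.173], 0.085],
    [[0.017, -0.011, -0.001], [0, 0, 0.173], 0.085],
    [[0.017, -0.011, -0.001], [0, 0, 0.173], 0.085],
    [[0.017, -0.011, -0.001], [0, 0, 0.173], 0.085],
    [[0.017, -0.011, -0.001], [0, 0, 0.173], 0.085],
    [[0.017, -0.011, -0.001], [0, 0, 0.173], 0.085],
    [[0.017, -0.011, -0.001], [0, 0, 0.173], 0.085],
    [[0.017, -0.011, -0.001], [0, 0, 0.173], 0.085],
    [[0.017, -0.011, -0.001], [0, 0, 0.173], 0.085],
    [[0.017, -0.011, -0.001], [0, 0, 0.173], 0.085],
    [[0.017, -0.011, -0.001], [0, 0, 0.173], 0.085],
    [[0.017, -0.011, -0.001], [0, 0, 0.173], 0.085],
    [[0.017, -0.011, -0.001], [0, 0, 0.173], 0.085],
    [[0.017, -0.011, -0.001], [0, 0, 0.173], 0.085]
  ],
  "squeeze": 40
}}

```text
time: 1.77
tool_pos: [0.5249, 0.2709, 0.2107]
tool_rot: [0.028, 1.0, -0.0, -0.0]
contact_force: [0.3, 0.8, 0.8]
gripper_width: 0.0852
finger_force: 0.0
```

Emit:
{"fn": "servo_tool", "kwargs": {
  "increments": [
    [[-0.001, 0.0015, -0.011], [0, 0, 0], 0.085],
    [[0, 0, -0.011], [0, 0, 0], 0.085],
    [[0, 0, -0.011], [0, 0, 0], 0.085],
    [[0, 0, -0.011], [0, 0, 0], 0.085],
    [[0, 0, -0.011], [0, 0, 0], 0.085],
    [[0, 0, -0.011], [0, 0, 0], 0.085],
    [[0, 0, -0.011], [0, 0, 0], 0.085],
    [[0, 0, -0.011], [0, 0, 0], 0.085],
    [[0, 0, -0.011], [0, 0, 0], 0.085],
    [[0, 0, -0.011], [0, 0, 0], 0.085],
    [[0, 0, -0.011], [0, 0, 0], 0.085],
    [[0, 0, -0.011], [0, 0, 0], 0.085],
    [[0, 0, -0.003], [0, 0, 0], 0.085],
    [[0, 0, 0], [0, 0, 0], 0.085]
  ]
}}

```text
time: 2.93
tool_pos: [0.5228, 0.2728, 0.0749]
tool_rot: [0.028, 1.0, -0.0, -0.001]
contact_force: [-0.3, -0.5, 0.4]
gripper_width: 0.0849
finger_force: 0.0
```

Run:
```python
from cell import arm
import cv2,pickle,numpy as np
f=arm.grab_frame("side");pickle.dump(f,open("side1.pkl","wb"));g=arm.grab_frame("top");pickle.dump(g,open("top1.pkl","wb"))
z=lambda a,k:cv2.resize(a,None,fx=k,fy=k,interpolation=cv2.INTER_CUBIC)
cv2.imwrite("pics/c3.png",np.hstack([z(f["image"][70:230,195:345],3),z(g["image"][130:290,160:260],3)[:480]]))
```

```text
(no output)
```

View pics/c3.png

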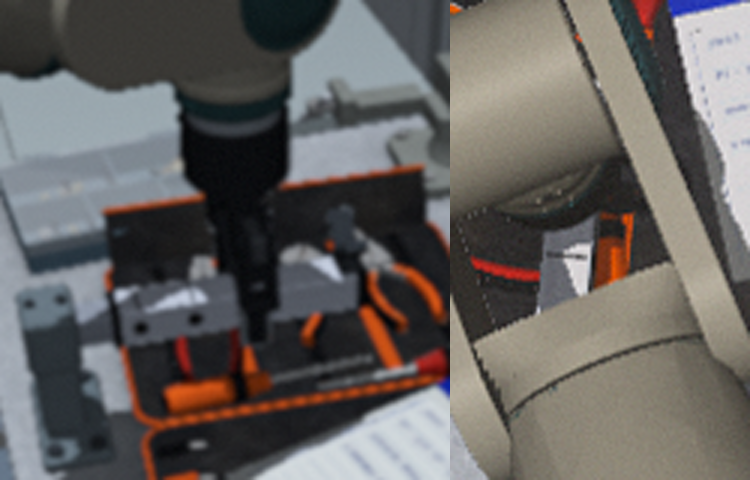

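The side view shows the fingers straddling the tube at the button, finger at about crop (257,300), with the two free holes visible to its left. Closing now.

Emit:
{"fn": "servo_tool", "kwargs": {
  "increments": [
    [[0.001, 0, 0.001], [0, 0, 0], 0.06],
    [[0, 0, 0], [0, 0, 0], 0.045],
    [[0, 0, 0], [0, 0, 0], 0.02],
    [[0, 0, 0], [0, 0, 0], 0.02],
    [[0, 0, 0], [0, 0, 0], 0.02],
    [[0, 0, 0], [0, 0, 0], 0.02],
    [[0, 0, 0], [0, 0, 0], 0.02],
    [[0, 0, 0], [0, 0, 0], 0.02],
    [[0, 0, 0], [0, 0, 0], 0.02],
    [[0, 0, 0], [0, 0, 0], 0.02],
    [[0, 0, 0], [0, 0, 0], 0.02],
    [[0, 0, 0], [0, 0, 0], 0.02]
  ],
  "squeeze": 50
}}

```text
time: 4.03
tool_pos: [0.5247, 0.2725, 0.0782]
tool_rot: [0.029, 1.0, -0.0, 0.001]
contact_force: [-1.1, -3.7, 5.5]
gripper_width: 0.0288
finger_force: 51.4
```

Opening is 28.8 mm at 51 N, so the buttons are level with the tube. I'll pull 34 mm along the axis.

Emit:
{"fn": "servo_tool", "kwargs": {
  "increments": [
    [[0.002, -0.0001, 0], [0, 0, 0], 0.02],
    [[0.002, -0.0001, 0], [0, 0, 0], 0.02],
    [[0.002, -0.0001, 0], [0, 0, 0], 0.02],
    [[0.002, -0.0001, 0], [0, 0, 0], 0.02],
    [[0.002, -0.0001, 0], [0, 0, 0], 0.02],
    [[0.002, -0.0001, 0], [0, 0, 0], 0.02],
    [[0.002, -0.0001, 0], [0, 0, 0], 0.02],
    [[0.002, -0.0001, 0], [0, 0, 0], 0.02],
    [[0.002, -0.0001, 0], [0, 0, 0], 0.02],
    [[0.002, -0.0001, 0], [0, 0, 0], 0.02],
    [[0.002, -0.0001, 0], [0, 0, 0], 0.02],
    [[0.002, -0.0001, 0], [0, 0, 0], 0.02],
    [[0.002, -0.0001, 0], [0, 0, 0], 0.02],
    [[0.002, -0.0001, 0], [0, 0, 0], 0.02],
    [[0.002, -0.0001, 0], [0, 0, 0], 0.02],
    [[0.002, -0.0001, 0], [0, 0, 0], 0.02],
    [[0.002, -0.0001, 0], [0, 0, 0], 0.02],
    [[0, 0, 0], [0, 0, 0], 0.02]
  ]
}}

```text
time: 5.53
tool_pos: [0.5597, 0.2706, 0.0783]
tool_rot: [0.029, 1.0, -0.0, 0.002]
contact_force: [7.1, -4.2, 1.5]
gripper_width: 0.0295
finger_force: 50.1
```

Run:
```python
from cell import arm
import cv2,pickle,numpy as np
f=arm.grab_frame("side");pickle.dump(f,open("side2.pkl","wb"))
z=lambda a,k:cv2.resize(a,None,fx=k,fy=k,interpolation=cv2.INTER_CUBIC)
cv2.imwrite("pics/c4.png",z(f["image"][130:230,195:345],5))
s=arm.get_state();print(s["contact_force"],s["tool_pos"],s["time"])
```

```text
[12.02273474 -3.65165162  0.69352634] [0.56010441 0.27060681 0.07828377] 5.5833
```

View pics/c4.png

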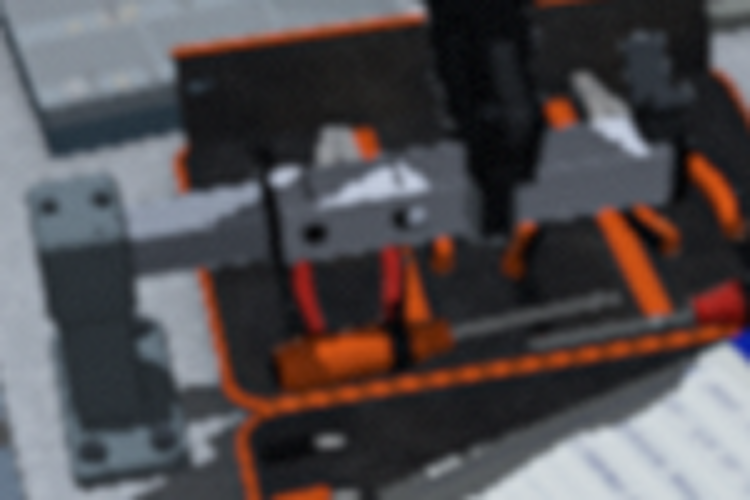

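The tube is following. The next hole at crop (408,215) is just coming over the button, whose bright dome shows at its right edge. I'll continue slowly.

Emit:
{"fn": "servo_tool", "kwargs": {
  "increments": [
    [[0.001, -0.0001, 0], [0, 0, 0], 0.02],
    [[0.001, 0, 0], [0, 0, 0], 0.02],
    [[0.001, -0.0001, 0], [0, 0, 0], 0.02],
    [[0, 0, 0], [0, 0, 0], 0.02],
    [[0, 0, 0], [0, 0, 0], 0.02],
    [[0, 0, 0], [0, 0, 0], 0.02]
  ]
}}

```text
time: 6.08
tool_pos: [0.563, 0.2704, 0.0783]
tool_rot: [0.029, 1.0, -0.0, 0.002]
contact_force: [5.9, -4.6, 2.0]
gripper_width: 0.0292
finger_force: 50.2
```

Emit:
{"fn": "servo_tool", "kwargs": {
  "increments": [
    [[0.001, -0.0001, 0], [0, 0, 0], 0.02],
    [[0.001, 0, 0], [0, 0, 0], 0.02],
    [[0, 0, 0], [0, 0, 0], 0.02],
    [[0, 0, 0], [0, 0, 0], 0.02],
    [[0, 0, 0], [0, 0, 0], 0.02]
  ]
}}

```text
time: 6.5
tool_pos: [0.5639, 0.2704, 0.0782]
tool_rot: [0.029, 1.0, -0.0, 0.001]
contact_force: [-1.0, -6.4, 5.9]
gripper_width: 0.0295
finger_force: 50.7
```

Run:
```python
from cell import arm
import cv2,pickle,numpy as np
f=arm.grab_frame("side");pickle.dump(f,open("side3.pkl","wb"))
z=lambda a,k:cv2.resize(a,None,fx=k,fy=k,interpolation=cv2.INTER_CUBIC)
cv2.imwrite("pics/c5.png",z(f["image"][145:205,235:335],8)[:480])
```

```text
(no output)
```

View pics/c5.png

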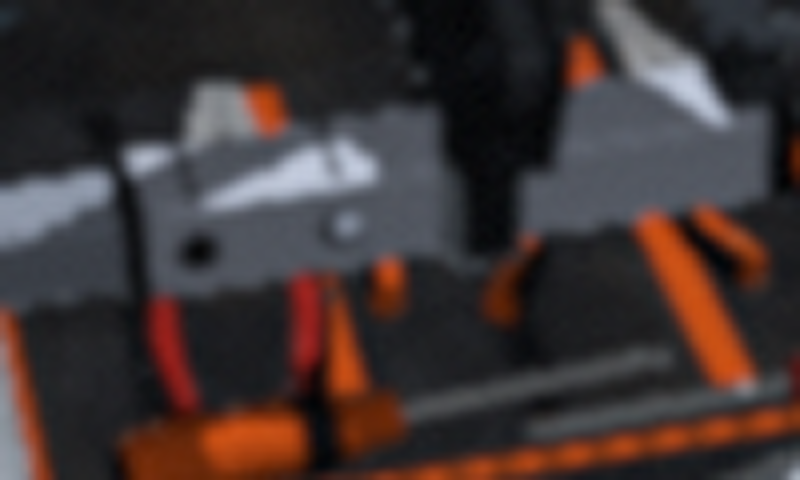

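The dome now fills the second hole at crop (345,225). I'll tug a little to confirm the lock.

Emit:
{"fn": "servo_tool", "kwargs": {
  "increments": [
    [[0.001, 0, 0], [0, 0, 0], 0.02],
    [[0.001, 0, 0], [0, 0, 0], 0.02],
    [[0, 0, 0], [0, 0, 0], 0.02],
    [[0, 0, 0], [0, 0, 0], 0.02]
  ]
}}

```text
time: 6.88
tool_pos: [0.5658, 0.2703, 0.0782]
tool_rot: [0.029, 1.0, -0.0, 0.0]
contact_force: [-1.1, -7.1, 6.3]
gripper_width: 0.0293
finger_force: 50.7
```

Emit:
{"fn": "servo_tool", "kwargs": {
  "increments": [
    [[0.001, 0, 0], [0, 0, 0], 0.02],
    [[0, 0, 0], [0, 0, 0], 0.02],
    [[0, 0, 0], [0, 0, 0], 0.02]
  ]
}}

```text
time: 7.13
tool_pos: [0.5666, 0.2702, 0.0782]
tool_rot: [0.029, 1.0, -0.001, 0.0]
contact_force: [-3.0, -6.9, 5.7]
gripper_width: 0.0296
finger_force: 50.8
```

Emit:
{"fn": "servo_tool", "kwargs": {
  "increments": [
    [[0.001, 0, 0], [0, 0, 0], 0.02],
    [[0, 0, 0], [0, 0, 0], 0.02],
    [[0, 0, 0], [0, 0, 0], 0.02]
  ]
}}

```text
time: 7.38
tool_pos: [0.567, 0.2702, 0.0782]
tool_rot: [0.029, 1.0, -0.001, -0.001]
contact_force: [-5.7, -8.2, 9.3]
gripper_width: 0.0293
finger_force: 51.1
```

Run:
```python
from cell import arm
import cv2,pickle,numpy as np
f=arm.grab_frame("side");pickle.dump(f,open("side4.pkl","wb"))
z=lambda a,k:cv2.resize(a,None,fx=k,fy=k,interpolation=cv2.INTER_CUBIC)
cv2.imwrite("pics/c6.png",z(f["image"][145:205,235:335],8)[:480])
```

```text
(no output)
```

View pics/c6.png

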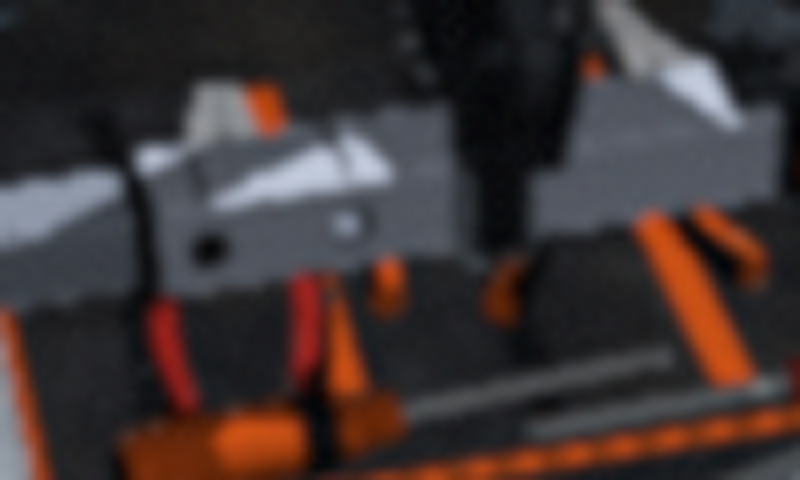

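The resistance is rising and TCP motion is stalling, so the outer edge of the lock is reached. The dome sits off-centre in its hole, so I'll back off to centre it and then release.

Emit:
{"fn": "servo_tool", "kwargs": {
  "increments": [
    [[-0.001, 0, 0], [0, 0, 0], 0.02],
    [[-0.001, 0, 0], [0, 0, 0], 0.02],
    [[-0.001, 0, 0], [0, 0, 0], 0.02],
    [[0, 0, 0], [0, 0, 0], 0.02],
    [[0, 0, 0], [0, 0, 0], 0.02],
    [[0, 0, 0], [0, 0, 0], 0.02]
  ]
}}

```text
time: 7.93
tool_pos: [0.565, 0.2703, 0.0782]
tool_rot: [0.029, 1.0, -0.0, 0.001]
contact_force: [0.4, -5.8, 5.5]
gripper_width: 0.029
finger_force: 50.6
```

Emit:
{"fn": "servo_tool", "kwargs": {
  "increments": [
    [[0, 0, 0], [0, 0, 0], 0.05],
    [[0, 0, 0], [0, 0, 0], 0.07],
    [[0, 0, 0], [0, 0, 0], 0.085],
    [[0, 0, 0], [0, 0, 0], 0.085],
    [[0, 0, 0], [0, 0, 0], 0.085],
    [[0, 0, 0], [0, 0, 0], 0.085],
    [[0, 0, 0], [0, 0, 0], 0.085],
    [[0, 0, 0], [0, 0, 0], 0.085],
    [[0, 0, 0], [0, 0, 0], 0.085],
    [[0, 0, 0.005], [0, 0, 0], 0.085],
    [[0, 0, 0.01], [0, 0, 0], 0.085],
    [[0, 0, 0.015], [0, 0, 0], 0.085],
    [[0, 0, 0.015], [0, 0, 0], 0.085],
    [[0, 0, 0.015], [0, 0, 0], 0.085],
    [[0, 0, 0.015], [0, 0, 0], 0.085],
    [[0, 0, 0.015], [0, 0, 0], 0.085],
    [[0, 0, 0.015], [0, 0, 0], 0.085],
    [[0, 0, 0.015], [0, 0, 0], 0.085],
    [[0, 0, 0.015], [0, 0, 0], 0.085],
    [[0, 0, 0], [0, 0, 0], 0.085]
  ]
}}

```text
time: 9.6
tool_pos: [0.5655, 0.2716, 0.2175]
tool_rot: [0.028, 1.0, 0.002, 0.003]
contact_force: [-0.1, 0.1, 0.3]
gripper_width: 0.0852
finger_force: 0.0
```

Emit:
{"fn": "servo_tool", "kwargs": {
  "increments": [
    [[-0.017, 0.011, 0], [0, 0, 0], 0.085],
    [[-0.017, 0.011, 0], [0, 0, 0], 0.085],
    [[-0.017, 0.011, 0], [0, 0, 0], 0.085],
    [[-0.017, 0.011, 0], [0, 0, 0], 0.085],
    [[-0.017, 0.011, 0], [0, 0, 0], 0.085],
    [[-0.017, 0.011, 0], [0, 0, 0], 0.085],
    [[-0.017, 0.011, 0], [0, 0, 0], 0.085],
    [[-0.017, 0.011, 0], [0, 0, 0], 0.085],
    [[-0.017, 0.011, 0], [0, 0, 0], 0.085],
    [[-0.017, 0.011, 0], [0, 0, 0], 0.085],
    [[-0.017, 0.011, 0], [0, 0, 0], 0.085],
    [[-0.017, 0.011, 0], [0, 0, 0], 0.085],
    [[-0.017, 0.011, 0], [0, 0, 0], 0.085],
    [[-0.017, 0.011, 0], [0, 0, 0], 0.085],
    [[-0.017, 0.011, 0], [0, 0, 0], 0.085],
    [[-0.017, 0.011, 0], [0, 0, 0], 0.085],
    [[-0.017, 0.011, 0], [0, 0, 0], 0.085],
    [[0, 0, 0], [0, 0, 0], 0.085],
    [[0, 0, 0], [0, 0, 0], 0.085]
  ]
}}

```text
time: 11.18
tool_pos: [0.2747, 0.4583, 0.2122]
tool_rot: [0.028, 1.0, -0.0, 0.0]
contact_force: [0.9, -0.0, -0.0]
gripper_width: 0.0851
finger_force: 0.0
```

Run:
```python
from cell import arm
from h import *
import pickle
f=arm.grab_frame("side");g=arm.grab_frame("top");pickle.dump(g,open("top5.pkl","wb"))
z=lambda a,k:cv2.resize(a,None,fx=k,fy=k,interpolation=cv2.INTER_CUBIC)
cv2.imwrite("pics/c7.png",np.hstack([z(f["image"][130:230,215:345],4),z(g["image"][120:220,165:235],4)]))
r,gg=tube(g,180,225,140,236);rr=r[(r[:,1]>150)&(r[:,1]<225)];a=np.polyfit(rr[:,1],rr[:,0],1);print(a)
ys=np.arange(140,236,.25);xs=np.polyval(a,ys)
pr=np.mean([cv2.remap(gg.astype(np.float32),(xs+o).astype(np.float32)[:,None],ys.astype(np.float32)[:,None],cv2.INTER_LINEAR)[:,0] for o in(-4,-2,0,2,4)],0)
for i in range(10,len(ys)-10):
    if pr[i]==pr[i-10:i+11].min() and pr[i]<170: print(ys[i],pr[i].round(),onz(g,[[xs[i],ys[i]]],.11).round(4))
s=arm.get_state();print(s["time"],s["tool_pos"],s["contact_force"])
```

```text
[-9.58311736e-02  2.19022399e+02]
171.0 126.0 [[0.5645 0.2702 0.11  ]]
193.0 126.0 [[0.5238 0.2725 0.11  ]]
215.0 140.0 [[0.4836 0.2748 0.11  ]]
224.0 43.0 [[0.4673 0.2758 0.11  ]]
11.2833 [0.2757736  0.45772491 0.21219019] [-0.6027156   0.18831664  0.07202538]
```

View pics/c7.png

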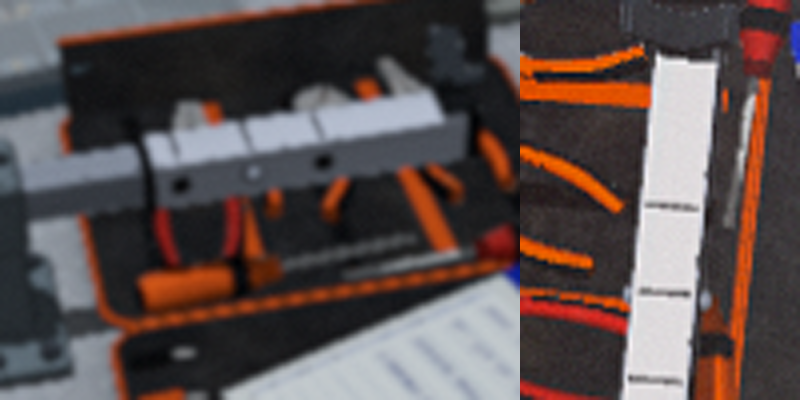

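The dark line moved from x 0.5238 to 0.5645, about 40 mm, and the second line now lies where the first was. Domes protrude on both sides at the middle line: side crop (253,172), and top crop (628,295) and (706,298). The arm is clear of everything.

```bash
python3 -c "
from cell import arm
print(arm.finish_job())"
```

```text
the job is handed in; nothing more can be done
None
```

The V-rest's tube is out by one hole (about 40 mm measured), both buttons have snapped out in the second pair of holes, the flat-plate rest was left alone, and the gripper is open and clear; the job was handed in at about 11.3 s.

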